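# Close a jar in the pantry's cam press and hold the pressure

## Robot

A 6-joint arm with a two-finger parallel gripper is mounted at the origin on the work surface. World frame = base frame: x ahead of the robot, y to its left, z up, the work surface at z = 0. Lengths are in m, angles in rad, forces in N, time in s.
With the tool pointing down it reaches from about 0.3 to 0.875 m from the base axis. Payload 6.4 kg.
Tool frame: the origin (TCP) lies at the very end of the fingers, on their centre line; the grasp point (between the pads) lies 19 mm behind it (ctrl.pinch_z is the z of the grasp point in the tool frame, in m); z points along the fingers, y is the line along which they close (so a half turn about z gives the same grasp; the last joint's range is limited). The gripper opens to 85 mm and grips with 20 to 120 N. Pads are 22 mm wide; open, the fingers measure 114 mm over their backs; the gripper's body (76 mm by 85 mm) begins 54 mm behind the grasp point. The pads swing forward as they close: fully open they stand 13 mm farther back than shut.
Start: joints at [1.143, 0.181, 1.607, -0, 1.354, -0.206], TCP at [0.126, 0.561, 0.231] pointing down, gripper open.
Joint ranges: [-2.99, 2.99], [-0.89, 2.07], [0.3, 2.58], [-1.14, 4.28], [0, 2.63], [-3.12, 3.12]. Speed limits (rad/s): [2.57, 2.57, 3.01, 3.14, 3.14, 3.14].

## Interface

Orientations are given as a rotation vector (axis times angle).
In Python, from station import ctrl gives the robot as it stands.
- The arm moves only by the tool drive_tool, never from a script. Its argument "targets" is one flat list of numbers, 6 for each row, row after row: the shift along the tool's x, y, z in cm, then the turn, a rotation vector about the tool's x, y, z in degrees. In form: [tx, ty, tz, ax, ay, az, tx, ty, tz, ax, ay, az, ...]. A call has exactly 10 rows; each row shifts and turns the commanded pose from where the row before left it, along the tool's axes as they then stand; what a row does not reach is not made up. A row lasts 1/12 s, in which the tool goes at most 41.7 mm and 7.16 degrees, less where a joint would pass 70% of its speed; a pose out of reach is approached as far as the arm can. A call with a gripper value outside its range is refused whole. "jaw" is the finger opening in cm, from 0 to 8.54, set as the call begins (left out, the last holds). The fingers move at their own pace and stop on an object; the grip force is fixed at half the most. Time passes only in rows, so rows that do not move let the fingers close, or fill a call up. It gives the time, the measured TCP pose, the force, the opening and the grip force at its end, in the units of the state.
- ctrl.observe(): the state, without advancing time (a new reading comes with each control period).
- ctrl.camera(name): name is "side" or "top" or "wrist"; returns the picture (384x512x3 uint8, red, green, blue); there is no depth.
- ctrl.calibration(name): a dict with "camera_matrix" (3x3 intrinsics, pixels), "eye" and "orientation" of the camera in the world. Camera axes: x right, y down, z forward; pixel columns grow to the right and rows downward; lengths in m; the calibration is good to about 2 mm. The wrist camera is an equidistant fisheye: a pixel r from the principal point sees the ray r / f radians off the axis. A picture is of the moment at which its call begins: read the wrist's pose just before it. calibration takes no time and is no camera call; for the wrist camera it gives the pose at the moment of the call.
- ctrl.hand_in(): hands the job in; it is judged then, once.
The state is a dict: "t": time; "qpos": joint angles; "joint_vel": joint speeds; "effort": joint torques, N m; "eef_pos": TCP position; "orientation": TCP orientation; "contact_force": force on the tool from outside, world axes, zero at the start; "torque": the same for the moment, N m; "gripper_width": opening from 0.0 (shut) to 1.0 (fully open); "grip_force": force on a finger pad.
Only numpy, scipy, OpenCV 4.12 (cv2) and the standard library are available. Lean on these libraries where they do the work, as an engineer would, in place of code of your own. Each camera call takes 0.05 s, during which the arm holds its last target. There are 200 camera calls.

## Task

Slide the sled by its grip post until the jar on it stands centred under the press's round pad, and only then swing the cam lever up to its highest lift, where its arm points straight up, so that the lid is pressed into the pad. Keep hold of the lever and finish while holding it there, because it springs back when let go; past upright the lift falls again. Leave the other goods on the counter alone.

Things in the scene. Friction and masses are not known exactly. Their poses are not given: they have to be found in the camera images.
- press: grey bench press, base 210 x 270 x 18 mm, fixed to the counter, yaw up to 0.23. Origin: centre of the base's underside; z up, y along the sled's track towards the head, -x side faces the robot. Offsets below: this frame, mm. A column (28 x 45) at x 86, y 45 carries an arm, top at z 188, over the jar's final place (y 45, x -5 to 100). The cam lever is outside the base's -y edge.
- sled (a joint): the sled with the jar, m along the press's +y from its rightmost stop; travel 0 to 0.140. The jar is centred under the pad at 0.115 (short of the far stop); 0.107 to 0.123 is centred. It rubs with about 2 N and stays where left. The robot finds it anywhere from 0 to 0.06.
- sled_grip (a point): centre of the top of the sled's grip post, a black upright block 22 (x) x 16 (y) x 58 mm high, free on all sides; at x -98, y -70 + sled travel, top at z 124 (with the lift down; it rises with the lift). Pinch it across y, from above.
- jar_top (a point): centre of the jar lid's top. Amber jar 60 mm across, steel lid 57 mm; it stands fast in the sled at x 0, y -70 + sled travel, lid top at z 137 with the lift down.
- pad (a point): centre of the underside of the black rubber press pad, 58 mm across, at x 0, y 45, z 147.5; the head does not move, and the lid sinks about 3.5 mm into the soft rubber at full lift.
- lever (a joint): cam lever's angle, rad: 0 at rest (arm towards the press's -x, 0.17 rad above level), 1.40 with the arm straight up = highest lift, stop at 2.10, where the lift is lower again. Turns about the press's +y axis through pivot. Needs 3 to 5 N at the bar; when let go near upright it springs back to 0.
- pivot (a point): axis of the cam lever, at x -20, y -138, z 53.
- lever_bar (a point): centre of the free part of the lever's cross bar, on its axis: round black free-turning sleeve, 18 mm diameter, 110 mm from the pivot axis, parallel to the press's y, from y -156 to -218 (this point y -189). The lever arm (y -149 to -159) joins its inner end. At rest at x -128, z 72. Pinch it across x from above, gripper pointing down all the way: the sleeve turns on its pin.
- lift (a joint): height of the lifting table that carries the sled, m: 0 down, about 0.014 at the cam's highest point. Driven by the lever only: 0.017 x (cos(lever - 1.4) - cos 1.4).
- can: bystander: food can, 74 mm across, 110 high, standing loose; origin at the centre of its underside.
- spare_jar: bystander: amber jar with steel lid, 70 mm across, 85 high, standing loose; origin at the centre of its underside.
- carton: bystander: cardboard carton 60 x 100 x 140 mm high, standing loose; origin at the centre of its underside.

How it is judged:
By the outcome, as a careful person would: the job done as asked, in the order asked, and still so for the second after the job is handed in, while the arm keeps its last pose, push and grip.
It also fails if it takes over 50 s, if anything falls off the work surface, if the arm or the gripper's body presses on something with over 40 N, if the wrist force passes 120 N, or if a joint passes its speed limit or range.

## Working session

There is one attempt and no reset: what is moved stays moved. The work goes in short steps, Python scripts to look and compute and a tool call to move; the robot and the scene stay as the last step left them, time stands still between calls to the robot, and variables do not carry over. Pictures are saved under pics/ and viewed, at most 10 in all, crops included, and the job is handed in when it is done.

Besides the shell and the picture viewer there is one more tool, called after "Call:" by a JSON object that holds its "method" and its "body". drive_tool: Moves the arm, as the interface text tells. Its arguments: {"type":"object","properties":{"targets":{"type":"array"},"jaw":{"type":"number"}},"required":["targets"]}

```bash
mkdir -p pics
python3 - <<'E'
from station import ctrl
import cv2,numpy as np
s=ctrl.observe();print(s)
for n in("top","side"):
    c=ctrl.calibration(n);print(n,c)
    cv2.imwrite(f"pics/{n}0.png",cv2.resize(ctrl.camera(n)[:,:,::-1],(800,600),interpolation=cv2.INTER_CUBIC))
print(ctrl.pinch_z)
E
```

```text
{'t': 0.0, 'qpos': array([ 1.14268064e+00,  1.81509415e-01,  1.60801309e+00, -7.29152511e-06,
        1.35378345e+00, -2.06306472e-01]), 'joint_vel': array([-0.00020925,  0.00065529, -0.00080445,  0.00012562, -0.00141159,
       -0.0006313 ]), 'effort': array([ 2.06272394e-03, -4.44872618e+01, -3.51338160e+01, -1.16607239e-04,
        8.94107478e-03, -3.40337533e-05]), 'eef_pos': array([0.12625348, 0.56040638, 0.23039947]), 'orientation': array([-3.47642315e-01, -3.12176675e+00,  2.56003829e-03]), 'contact_force': array([-0.04421852,  0.01499533, -0.61746879]), 'torque': array([ 0.02326222, -0.01333812, -0.00701903]), 'grip_force': 0.0, 'gripper_width': 1.000702790761311}
top {'camera_matrix': array([[460.68602792,   0.        , 255.51227411],
       [  0.        , 460.68602792, 186.61304304],
       [  0.        ,   0.        ,   1.        ]]), 'eye': array([ 0.2526712 , -0.01616842,  1.5954234 ]), 'orientation': array([-2.09856129,  2.15441769, -0.18355052])}
side {'camera_matrix': array([[449.1759721 ,   0.        , 251.68235152],
       [  0.        , 449.1759721 , 196.82022297],
       [  0.        ,   0.        ,   1.        ]]), 'eye': array([-0.3291582 , -0.89600679,  1.20073923]), 'orientation': array([-2.16817354,  0.85309136, -0.40270066])}
-0.0187
```

View pics/top0.png

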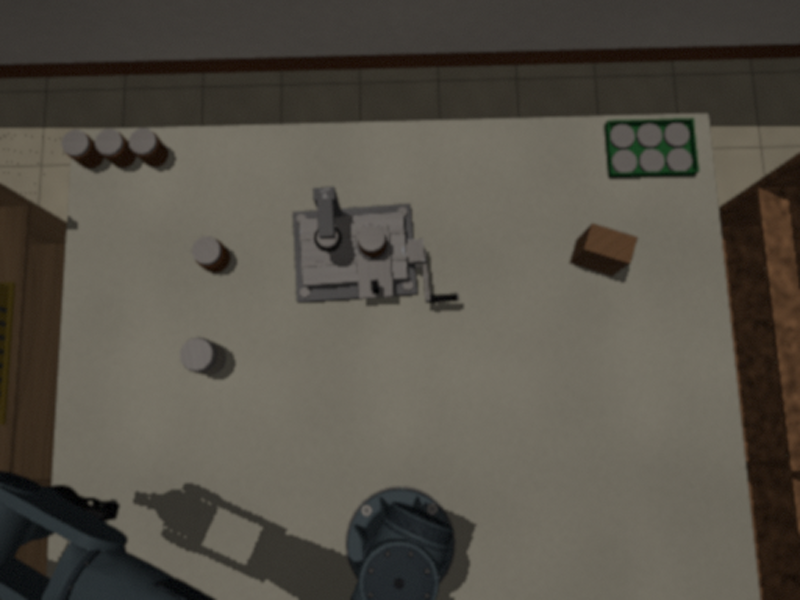

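View pics/side0.png

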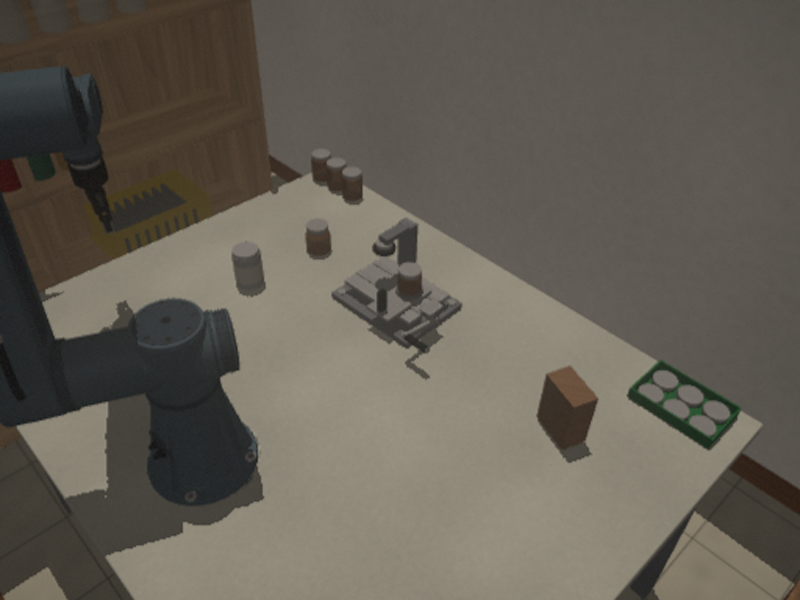

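The top view (800x600 scale) shows the press base with corners near (293,212), (411,205), (417,294) and (298,302). The grip post is near (376,287), the lid near (372,237) and the lever bar at about (432–457,298). The bystanders are all well away from it. I'll crop in for exact pixels.

```bash
cat > h.py <<'E'
import numpy as np,cv2
from scipy.spatial.transform import Rotation as R
from station import ctrl
def proj(c,P):
    p=R.from_rotvec(c["orientation"]).inv().apply(np.atleast_2d(P)-c["eye"]); K=c["camera_matrix"]
    return p[:,:2]/p[:,2:]*K[0,0]+K[:2,2]
def back(c,uv,z):
    K=c["camera_matrix"]; d=R.from_rotvec(c["orientation"]).apply([(uv[0]-K[0,2])/K[0,0],(uv[1]-K[1,2])/K[0,0],1])
    return c["eye"]+d*(z-c["eye"][2])/d[2]
def world(p,P):  # p: x,y,yaw ; P press frame m
    return R.from_euler('z',p[2]).apply(np.atleast_2d(P))+[p[0],p[1],0]
E
python3 - <<'E'
from h import *
im=ctrl.camera("top")[:,:,::-1]
a=im[115:205,180:305]; a=cv2.resize(a,None,fx=6.4,fy=6.4,interpolation=cv2.INTER_CUBIC)
cv2.imwrite("pics/topc.png",cv2.convertScaleAbs(a,alpha=1.6))
im=ctrl.camera("side")[:,:,::-1]
a=im[135:235,205:305]; a=cv2.resize(a,None,fx=6,fy=6,interpolation=cv2.INTER_CUBIC)
cv2.imwrite("pics/sidec.png",cv2.convertScaleAbs(a,alpha=1.6))
E
```

```text
(no output)
```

View pics/topc.png

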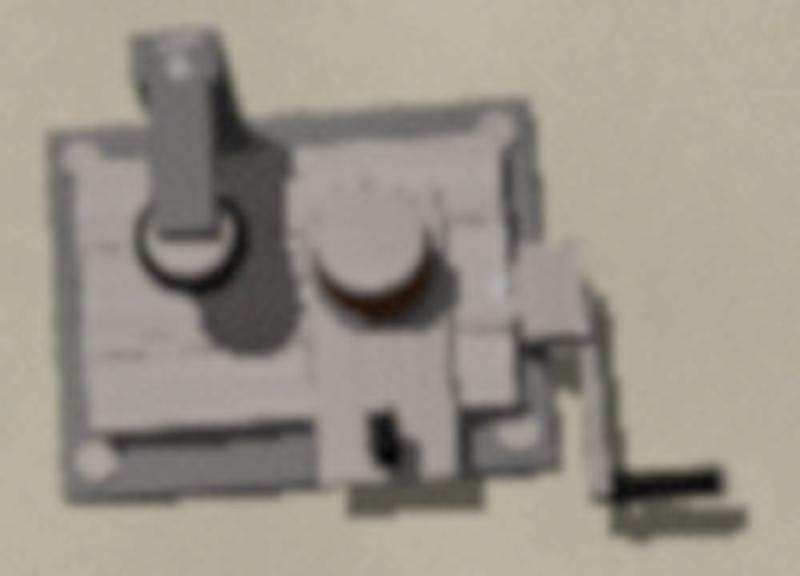

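View pics/sidec.png

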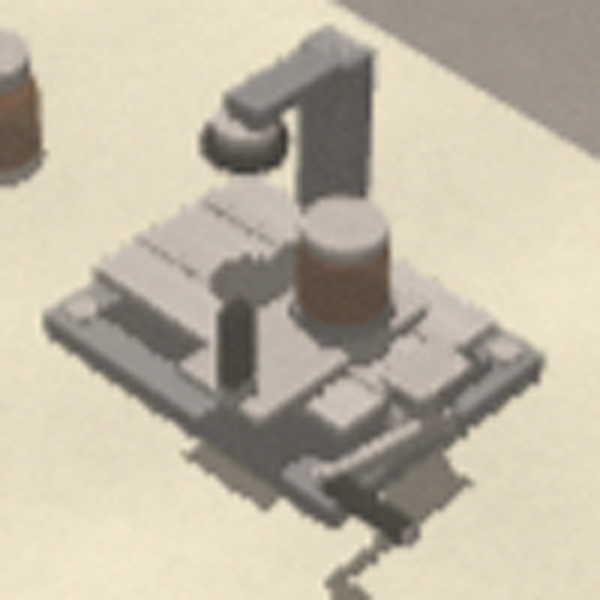

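Pixels in the top crop (6.4x):
- base corners: (50,132), (527,100), (557,468), (68,500)
- lid: (369,236)
- post top: (383,433)
- bar: 615–722 at about (668,484)

Pixels in the side crop (6x):
- lid: (345,224)
- post top: (237,303)
- base corners: (45,318), (545,355)
- bar: about (370,507)

Next I fit the pose.

Run:
```python
from h import *
from scipy.optimize import least_squares
T=ctrl.calibration("top");S=ctrl.calibration("side")
def pts(tr): return {k:np.array(v)/1000 for k,v in dict(a=(105,135,18),b=(105,-135,18),c=(-105,-135,18),d=(-105,135,18),lid=(0,-70+tr*1000,137),grip=(-98,-70+tr*1000,124),bar=(-128,-189,72)).items()}
top=dict(a=(50,132),b=(527,100),c=(557,468),d=(68,500),lid=(369,236),grip=(383,433),bar=(668,484))
side=dict(d=(45,318),b=(545,355),lid=(345,224),grip=(237,303),bar=(370,507))
def res(p,f=True):
    P=pts(p[3]);o=[]
    for c,m,s,off in((T,top,6.4,(180,115)),(S,side,6,(205,135))):
        for k,v in m.items(): o.append(proj(c,world(p,P[k]))[0]-((np.array(v)+.5)/s+off-.5))
    return np.ravel(o)
r=least_squares(res,[.6,.05,0,.03],loss='soft_l1');p=r.x
print(p);print(res(p).reshape(-1,2).round(2))
np.save("p.npy",p)
s=ctrl.observe();Rt=R.from_rotvec(s["orientation"]);print(Rt.as_matrix().round(3))
P=pts(p[3])
for n in("grip","bar"):print(n,world(p,P[n])[0])
print("pivot",world(p,[-.02,-.138,.053]), "y ax",world([0,0,p[2]],[0,1,0]))
```

```text
[0.62957051 0.08726151 0.04503507 0.02655277]
[[-0.53 -0.41]
 [ 0.72 -0.73]
 [ 0.46 -0.24]
 [-0.66  0.26]
 [ 0.06  0.02]
 [-0.02 -0.57]
 [-0.03  0.05]
 [-0.9  -0.56]
 [ 0.06  0.2 ]
 [-0.31  0.15]
 [-0.47  1.33]
 [ 0.21  0.81]]
[[-0.976  0.22  -0.   ]
 [ 0.22   0.976 -0.001]
 [ 0.    -0.001 -1.   ]]
grip [0.53362586 0.03944638 0.124     ]
bar [ 0.51020904 -0.1073094   0.072     ]
pivot [[ 0.61580352 -0.05149897  0.053     ]] y ax [[-0.04501985  0.99898609  0.        ]]
```

Call:
{"method": "drive_tool", "body": {"targets": [0,0,0,0,0,-5.1,0,0,0,0,0,-5.1,0,0,0,0,0,-5.1,-1.9,-2.7,0,0,0,0,-1.9,-2.7,0,0,0,0,-1.9,-2.7,0,0,0,0,-1.9,-2.7,0,0,0,0,-1.9,-2.7,0,0,0,0,-1.9,-2.7,0,0,0,0,-1.9,-2.7,0,0,0,0], "jaw": 8.5}}

```text
t: 1.03
eef_pos: [0.2684, 0.3768, 0.2312]
orientation: [-0.072, 3.141, -0.0]
contact_force: [-0.1, 0.1, -0.3]
gripper_width: 0.997
grip_force: 0.0
```

Call:
{"method": "drive_tool", "body": {"targets": [-1.9,-2.7,0,0,0,0,-1.9,-2.7,0,0,0,0,-1.9,-2.7,0,0,0,0,-1.9,-2.7,0,0,0,0,-1.9,-2.7,0,0,0,0,-1.9,-2.7,0,0,0,0,-1.9,-2.7,0,0,0,0,-1.9,-2.7,0,0,0,0,-1.9,-2.7,0,0,0,0,0,0,0,0,0,0]}}

```text
t: 1.87
eef_pos: [0.4527, 0.139, 0.2315]
orientation: [-0.064, 3.139, -0.003]
contact_force: [-0.2, -1.1, -0.1]
gripper_width: 0.995
grip_force: 0.0
```

```bash
cat > g.py <<'E'
from h import *
import sys
# python3 g.py x y z (press frame m, travel-free): shift of TCP needed in tool axes, cm
s=ctrl.observe();Rt=R.from_rotvec(s["orientation"]);p=np.load("p.npy")
yw=np.degrees(np.arctan2(*Rt.as_matrix()[1::-1,1]))-90-np.degrees(p[2])
print("t",s["t"],"eef",s["eef_pos"],"in press",R.from_euler('z',-p[2]).apply(s["eef_pos"]-[p[0],p[1],0]).round(4),"yaw err deg",yw.round(2),"F",s["contact_force"].round(1),"w",s["gripper_width"],"grip",s["grip_force"], "tilt",Rt.as_matrix()[:,2].round(3))
if len(sys.argv)>3:
    g=world(p,np.array(sys.argv[1:4],float))[0]
    print("shift cm",(100*Rt.inv().apply(g-s["eef_pos"])).round(2))
E
python3 g.py -.098 -.0434 .086
```

```text
t 1.8667 eef [0.45269735 0.13901505 0.23148367] in press [-0.1744  0.0597  0.2315] yaw err deg -0.25 F [-0.2 -1.1 -0.1] w 0.9945528191741431 grip 0.0 tilt [ 0.002 -0.002 -1.   ]
shift cm [ -7.66 -10.25  14.58]
```

Call:
{"method": "drive_tool", "body": {"targets": [-1.5,-2.0,0,0,0,0,-1.5,-2.0,0,0,0,0,-1.5,-2.0,0,0,0,0,-1.5,-2.0,0,0,0,0,-1.5,-2.0,0,0,0,0,0,0,1.5,0,0,0,0,0,1.5,0,0,0,0,0,1.0,0,0,0,0,0,0,0,0,0,0,0,0,0,0,0]}}

```text
t: 2.7
eef_pos: [0.5285, 0.0472, 0.1908]
orientation: [0.072, -3.139, -0.0]
contact_force: [-0.1, 0.0, 0.8]
gripper_width: 0.996
grip_force: 0.0
```

```bash
python3 g.py -.098 -.0434 .086
python3 - <<'E'
from h import *
c=ctrl.calibration("wrist");im=ctrl.camera("wrist")[:,:,::-1].copy();K=c["camera_matrix"];p=np.load("p.npy")
def fish(P):
    q=R.from_rotvec(c["orientation"]).inv().apply(np.atleast_2d(P)-c["eye"])
    rho=np.linalg.norm(q[:,:2],axis=1);th=np.arctan2(rho,q[:,2])
    return (q[:,:2]/rho[:,None]*th[:,None])*K[0,0]+K[:2,2]
tr=p[3]
big=cv2.convertScaleAbs(cv2.resize(im,(800,600),interpolation=cv2.INTER_CUBIC),alpha=1.5)
for P in [(-.109,-.078+tr,.124),(-.109,-.062+tr,.124),(-.087,-.062+tr,.124),(-.087,-.078+tr,.124),(0,-.07+tr,.137),(0,.045,.1475),(-.128,-.189,.081),(-.105,-.135,.018),(-.105,.135,.018)]:
    u=fish(world(p,P))[0]*1.5625; print(P,u.round(1))
    if np.all(np.abs(u)<2000): cv2.circle(big,tuple(int(v) for v in u),2,(0,0,255),-1)
cv2.imwrite("pics/w1.png",big)
E
```

```text
t 2.7 eef [0.52849264 0.04716512 0.19082142] in press [-0.1028 -0.0355  0.1908] yaw err deg 0.05 F [-0.1  0.   0.8] w 0.996151794753402 grip 0.0 tilt [-0.002  0.    -1.   ]
shift cm [-0.49 -0.79 10.48]
(-0.109, np.float64(-0.051447232124389605), 0.124) [366.  311.5]
(-0.109, np.float64(-0.035447232124389605), 0.124) [400.1 311.5]
(-0.087, np.float64(-0.035447232124389605), 0.124) [400.  355.1]
(-0.087, np.float64(-0.051447232124389605), 0.124) [366.9 355. ]
(0, np.float64(-0.04344723212438961), 0.137) [384.8 510.3]
(0, 0.045, 0.1475) [548.  515.9]
(-0.128, -0.189, 0.081) [146.8 259.8]
(-0.105, -0.135, 0.018) [259.3 273. ]
(-0.105, 0.135, 0.018) [625.6 275. ]
```

View pics/w1.png

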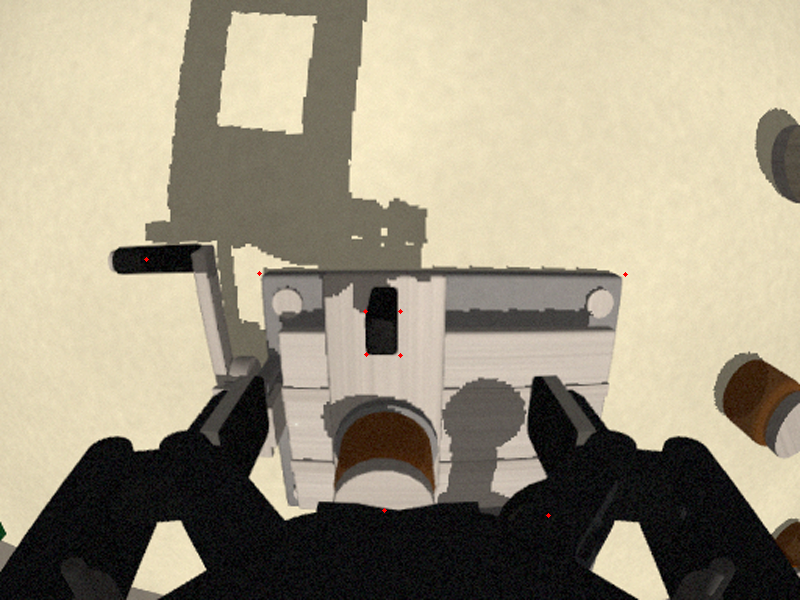

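The post top spans columns 366–398 and its near edge is at row 355, matching the prediction (red dots) within about 1 mm. The base corners are centred as predicted, and the bar at row 259 also agrees. Descending onto the post.

Call:
{"method": "drive_tool", "body": {"targets": [-0.5,-0.8,0,0,0,0,0,0,1.5,0,0,0,0,0,1.5,0,0,0,0,0,1.5,0,0,0,0,0,1.5,0,0,0,0,0,1.5,0,0,0,0,0,1.5,0,0,0,0,0,1.5,0,0,0,0,0,0,0,0,0,0,0,0,0,0,0]}}

```text
t: 3.58
eef_pos: [0.5347, 0.0386, 0.0865]
orientation: [0.071, -3.14, 0.0]
contact_force: [0.2, 0.0, -0.5]
gripper_width: 0.994
grip_force: 0.0
```

Call:
{"method": "drive_tool", "body": {"targets": [0,0,0,0,0,0,0,0,0,0,0,0,0,0,0,0,0,0,0,0,0,0,0,0,0,0,0,0,0,0,0,0,0,0,0,0,0,0,0,0,0,0,0,0,0,0,0,0,0,0,0,0,0,0,0,0,0,0,0,0], "jaw": 0.8}}

```text
t: 4.42
eef_pos: [0.5347, 0.0389, 0.0867]
orientation: [-0.071, 3.14, -0.0]
contact_force: [-1.7, 0.8, 6.2]
gripper_width: 0.178
grip_force: 60.3
```

```bash
python3 g.py -.098 .045 .086
```

```text
t 4.4167 eef [0.53469488 0.03888062 0.08672652] in press [-0.097  -0.0441  0.0867] yaw err deg 0.02 F [-1.7  0.8  6.2] w 0.17846318656363191 grip 60.29080867767334 tilt [ 0. -0. -1.]
shift cm [0.1  8.91 0.07]
```

Call:
{"method": "drive_tool", "body": {"targets": [0,0.9,0,0,0,0,0,1,0,0,0,0,0,1,0,0,0,0,0,1,0,0,0,0,0,1,0,0,0,0,0,1,0,0,0,0,0,1,0,0,0,0,0,1,0,0,0,0,0,1,0,0,0,0,0,0,0,0,0,0]}}

```text
t: 5.25
eef_pos: [0.5306, 0.1291, 0.0867]
orientation: [-0.073, 3.14, 0.001]
contact_force: [-1.6, 1.6, 5.9]
gripper_width: 0.178
grip_force: 60.6
```

```bash
python3 g.py -.098 .045 .086
python3 - <<'E'
from h import *
im=ctrl.camera("top")[:,:,::-1]
a=cv2.resize(im[115:205,180:305],None,fx=6.4,fy=6.4,interpolation=cv2.INTER_CUBIC)
b=cv2.resize(ctrl.camera("side")[135:235,205:305,::-1],(576,576),interpolation=cv2.INTER_CUBIC)
cv2.imwrite("pics/s2.png",cv2.convertScaleAbs(cv2.resize(np.hstack([a,b]),None,fx=.58,fy=.58),alpha=1.6))
E
```

```text
t 5.25 eef [0.53056225 0.12911086 0.08667377] in press [-0.097   0.0463  0.0867] yaw err deg 0.07 F [-1.6  1.6  5.9] w 0.17767701869330496 grip 60.577842593193054 tilt [ 0.001  0.001 -1.   ]
shift cm [ 0.1  -0.13  0.07]
```

View pics/s2.png

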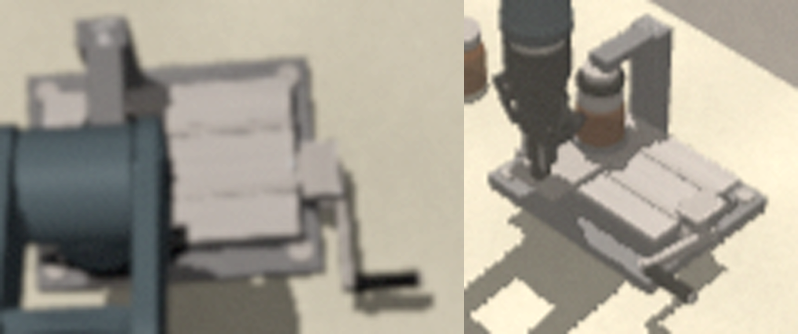

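The jar stands under the pad in the side view. I'll nudge back 1 mm, release and rise.

Call:
{"method": "drive_tool", "body": {"targets": [0,-0.1,0,0,0,0,0,0,0,0,0,0,0,0,0,0,0,0,0,0,0,0,0,0,0,0,0,0,0,0,0,0,0,0,0,0,0,0,0,0,0,0,0,0,0,0,0,0,0,0,0,0,0,0,0,0,0,0,0,0]}}

```text
t: 6.18
eef_pos: [0.5307, 0.1268, 0.0867]
orientation: [-0.071, 3.14, 0.001]
contact_force: [-2.1, 1.8, 5.9]
gripper_width: 0.18
grip_force: 60.6
```

Call:
{"method": "drive_tool", "body": {"targets": [0,0,0,0,0,0,0,0,0,0,0,0,0,0,0,0,0,0,0,0,0,0,0,0,0,0,0,0,0,0,0,0,0,0,0,0,0,0,0,0,0,0,0,0,0,0,0,0,0,0,0,0,0,0,0,0,0,0,0,0], "jaw": 8.5}}

```text
t: 7.02
eef_pos: [0.5305, 0.1268, 0.0863]
orientation: [0.071, -3.141, -0.0]
contact_force: [0.3, -0.0, 0.6]
gripper_width: 0.995
grip_force: 0.0
```

Call:
{"method": "drive_tool", "body": {"targets": [0,0,-1.5,0,0,0,0,0,-1.5,0,0,0,0,0,-2,0,0,0,0,0,-2,0,0,0,0,0,-2,0,0,0,0,0,-2,0,0,0,0,0,0,0,0,0,0,0,0,0,0,0,0,0,0,0,0,0,0,0,0,0,0,0]}}

```text
t: 7.85
eef_pos: [0.5296, 0.1267, 0.1948]
orientation: [0.071, -3.138, 0.0]
contact_force: [-0.1, 0.3, 0.1]
gripper_width: 0.997
grip_force: 0.0
```

```bash
python3 g.py -.128 -.189 .190
python3 - <<'E'
from h import *
print(ctrl.observe()["qpos"].round(2))
c=ctrl.calibration("wrist");im=ctrl.camera("wrist")[:,:,::-1].copy();K=c["camera_matrix"];p=np.load("p.npy")
def fish(P):
    q=R.from_rotvec(c["orientation"]).inv().apply(np.atleast_2d(P)-c["eye"])
    rho=np.linalg.norm(q[:,:2],axis=1);th=np.arctan2(rho,q[:,2])
    return (q[:,:2]/rho[:,None]*th[:,None])*K[0,0]+K[:2,2]
big=cv2.convertScaleAbs(cv2.resize(im,(800,600),interpolation=cv2.INTER_CUBIC),alpha=1.5)
for P in [(-.109,.037,.124),(-.109,.053,.124),(-.087,.053,.124),(-.087,.037,.124),(-.128,-.189,.081)]:
    u=fish(world(p,P))[0]*1.5625; print(P,u.round(1)); cv2.circle(big,tuple(int(v) for v in u),2,(0,0,255),-1)
cv2.imwrite("pics/w2.png",big)
E
```

```text
t 7.85 eef [0.52957051 0.12671529 0.19475827] in press [-0.0981  0.0439  0.1948] yaw err deg 0.01 F [-0.1  0.3  0.1] w 0.9972707168586913 grip 0.0 tilt [-0.003 -0.    -1.   ]
shift cm [  2.99 -23.29   0.48]
[ 0.02  0.15  1.72 -0.    1.28 -1.6 ]
(-0.109, 0.037, 0.124) [385.4 299.8]
(-0.109, 0.053, 0.124) [419.2 299.8]
(-0.087, 0.053, 0.124) [418.5 343.2]
(-0.087, 0.037, 0.124) [385.7 343.2]
(-0.128, -0.189, 0.081) [ 56.8 256.4]
```

View pics/w2.png

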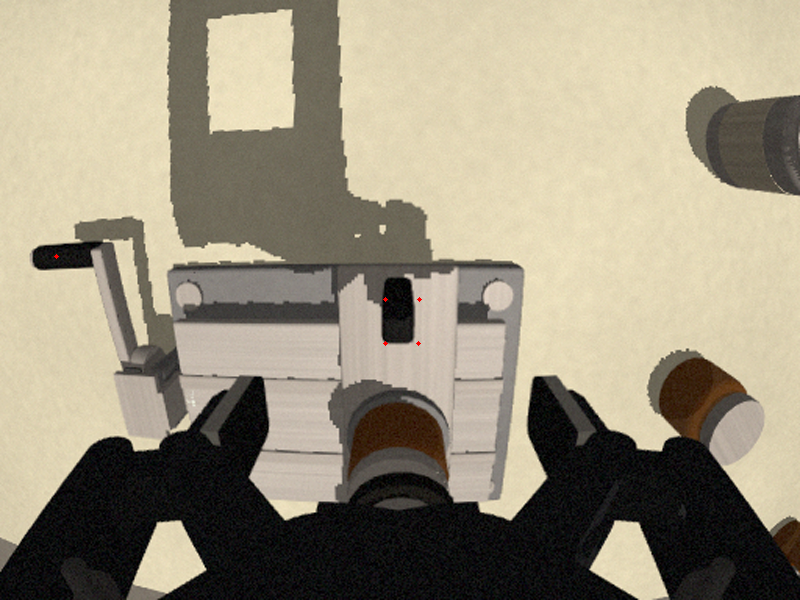

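The post is at columns 382–414, 1–2 mm short of the prediction, so travel is about 0.113, inside 0.107–0.123. The jar (centre column about 398) is under the pad (about 402). Next is the lever.

Call:
{"method": "drive_tool", "body": {"targets": [0.3,-2.3,0,0,0,0,0.3,-2.3,0,0,0,0,0.3,-2.3,0,0,0,0,0.3,-2.3,0,0,0,0,0.3,-2.4,0,0,0,0,0.3,-2.4,0,0,0,0,0.3,-2.3,0,0,0,0,0.3,-2.3,0,0,0,0,0.3,-2.3,0,0,0,0,0.3,-2.3,0,0,0,0]}}

```text
t: 8.73
eef_pos: [0.5103, -0.1073, 0.1952]
orientation: [0.071, -3.139, -0.001]
contact_force: [-0.1, -0.4, -0.0]
gripper_width: 0.997
grip_force: 0.0
```

Call:
{"method": "drive_tool", "body": {"targets": [0,0,0,0,0,7,0,0,0,0,0,7,0,0,0,0,0,7,0,0,0,0,0,7,0,0,0,0,0,7,0,0,0,0,0,7,0,0,0,0,0,7,0,0,0,0,0,7,0,0,0,0,0,7,0,0,0,0,0,7]}}

```text
t: 9.57
eef_pos: [0.5104, -0.1061, 0.1951]
orientation: [-1.75, -2.606, 0.001]
contact_force: [0.3, 0.2, -0.4]
gripper_width: 0.997
grip_force: 0.0
```

Call:
{"method": "drive_tool", "body": {"targets": [0,0,0,0,0,7,0,0,0,0,0,7,0,0,0,0,0,6,0,0,1,0,0,0,0,0,1,0,0,0,0,0,1,0,0,0,0,0,1,0,0,0,0,0,0,0,0,0,0,0,0,0,0,0,0,0,0,0,0,0]}}

```text
t: 10.4
eef_pos: [0.5111, -0.1064, 0.1563]
orientation: [-2.17, -2.272, 0.0]
contact_force: [0.7, 0.6, -0.4]
gripper_width: 0.993
grip_force: 0.0
```

```bash
python3 g.py -.128 -.189 .053
python3 - <<'E'
from h import *
print(ctrl.observe()["qpos"].round(2))
c=ctrl.calibration("wrist");im=ctrl.camera("wrist")[:,:,::-1].copy();K=c["camera_matrix"];p=np.load("p.npy")
def fish(P):
    q=R.from_rotvec(c["orientation"]).inv().apply(np.atleast_2d(P)-c["eye"])
    rho=np.linalg.norm(q[:,:2],axis=1);th=np.arctan2(rho,q[:,2])
    return (q[:,:2]/rho[:,None]*th[:,None])*K[0,0]+K[:2,2]
big=cv2.convertScaleAbs(cv2.resize(im,(800,600),interpolation=cv2.INTER_CUBIC),alpha=1.5)
for P in [(-.137,-.159,.072),(-.119,-.159,.072),(-.119,-.218,.072),(-.137,-.218,.072),(-.128,-.189,.081)]:
    u=fish(world(p,P))[0]*1.5625; print(P,u.round(1)); cv2.circle(big,tuple(int(v) for v in u),2,(0,0,255),-1)
cv2.imwrite("pics/w3.png",big)
E
```

```text
t 10.4 eef [ 0.51114502 -0.10639914  0.15625997] in press [-0.127  -0.1881  0.1563] yaw err deg -89.96 F [ 0.7  0.6 -0.4] w 0.9933003509768238 grip 0.0 tilt [-0.  0. -1.]
shift cm [-0.09 -0.1  10.33]
[-0.43  0.15  1.81  0.    1.19 -0.48]
(-0.137, -0.159, 0.072) [376.8 254. ]
(-0.119, -0.159, 0.072) [413.4 254. ]
(-0.119, -0.218, 0.072) [412.2 364.8]
(-0.137, -0.218, 0.072) [378.1 364.7]
(-0.128, -0.189, 0.081) [395.  317.8]
```

View pics/w3.png

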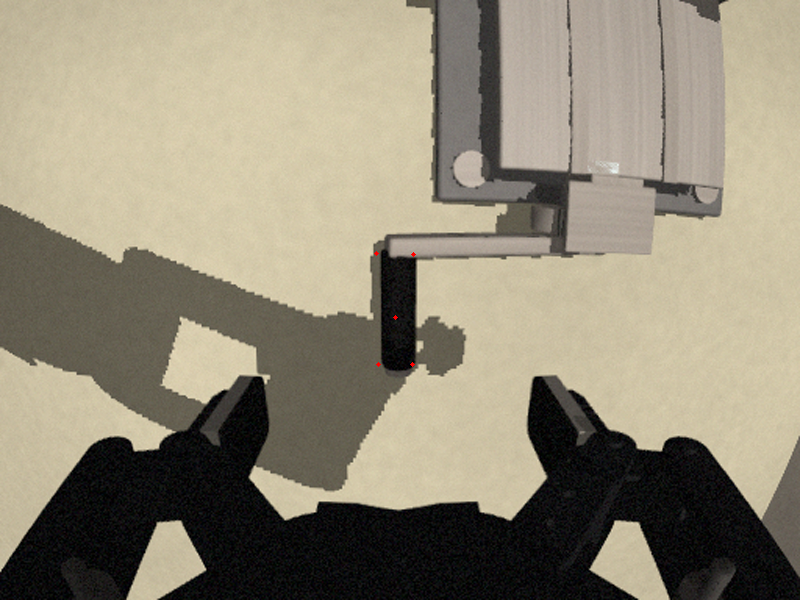

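The bar is at columns 382–415, with its end at row 371. That is about 1.7 mm from the prediction in +x, so the TCP is centred on it. Descend and pinch.

Call:
{"method": "drive_tool", "body": {"targets": [-0.2,0,1,0,0,0,0,0,1.5,0,0,0,0,0,1.5,0,0,0,0,0,1.5,0,0,0,0,0,1.5,0,0,0,0,0,1.3,0,0,0,0,0,1,0,0,0,0,0,1,0,0,0,0,0,0,0,0,0,0,0,0,0,0,0]}}

```text
t: 11.28
eef_pos: [0.5109, -0.1083, 0.0529]
orientation: [-2.17, -2.271, 0.0]
contact_force: [0.0, 0.1, -0.2]
gripper_width: 0.999
grip_force: 0.0
```

Call:
{"method": "drive_tool", "body": {"targets": [0,0,0,0,0,0,0,0,0,0,0,0,0,0,0,0,0,0,0,0,0,0,0,0,0,0,0,0,0,0,0,0,0,0,0,0,0,0,0,0,0,0,0,0,0,0,0,0,0,0,0,0,0,0,0,0,0,0,0,0], "jaw": 0.8}}

```text
t: 12.12
eef_pos: [0.5115, -0.1085, 0.0537]
orientation: [2.17, 2.271, 0.0]
contact_force: [0.2, 1.7, 5.8]
gripper_width: 0.189
grip_force: 58.5
```

```bash
python3 g.py -.1285 -.189 .053
python3 - <<'E'
import numpy as np
# arc steps: bar offset from pivot at lever angle th: r(-cos(.17+th), sin(.17+th)); tool y=+x, z=-up
n=19; a=.17+np.linspace(0,1.4,n+1); P=11*np.c_[-np.cos(a),-np.sin(a)]
print(np.diff(P,axis=0).round(2).tolist())
E
```

```text
t 12.1167 eef [ 0.5114879  -0.10847795  0.05366405] in press [-0.1268 -0.1902  0.0537] yaw err deg -89.99 F [0.2 1.7 5.8] w 0.18863526818181992 grip 58.54754984378815 tilt [ 0.001 -0.    -1.   ]
shift cm [ 0.12 -0.17  0.07]
[[0.17, -0.79], [0.22, -0.78], [0.28, -0.76], [0.34, -0.74], [0.39, -0.71], [0.44, -0.68], [0.49, -0.65], [0.54, -0.61], [0.58, -0.57], [0.62, -0.52], [0.66, -0.48], [0.69, -0.43], [0.72, -0.37], [0.74, -0.32], [0.77, -0.26], [0.78, -0.21], [0.8, -0.15], [0.81, -0.09], [0.81, -0.03]]
```

Call:
{"method": "drive_tool", "body": {"targets": [0,0.17,-0.79,0,0,0,0,0.22,-0.78,0,0,0,0,0.28,-0.76,0,0,0,0,0.34,-0.74,0,0,0,0,0.39,-0.71,0,0,0,0,0.44,-0.68,0,0,0,0,0.49,-0.65,0,0,0,0,0.54,-0.61,0,0,0,0,0.58,-0.57,0,0,0,0,0,0,0,0,0]}}

```text
t: 12.95
eef_pos: [0.5468, -0.1068, 0.1175]
orientation: [2.17, 2.271, 0.001]
contact_force: [-1.5, -2.2, -3.6]
gripper_width: 0.189
grip_force: 59.1
```

```bash
python3 g.py
```

```text
t 12.95 eef [ 0.5467933  -0.10676841  0.11750832] in press [-0.0914 -0.1901  0.1175] yaw err deg -89.97 F [-1.5 -2.2 -3.6] w 0.18932429839451334 grip 59.07332897186279 tilt [ 0.001 -0.    -1.   ]
```

Call:
{"method": "drive_tool", "body": {"targets": [0,0.62,-0.52,0,0,0,0,0.66,-0.48,0,0,0,0,0.69,-0.43,0,0,0,0,0.72,-0.37,0,0,0,0,0.74,-0.32,0,0,0,0,0.77,-0.26,0,0,0,0,0.78,-0.21,0,0,0,0,0.8,-0.15,0,0,0,0,0.81,-0.09,0,0,0,0,0.81,-0.03,0,0,0]}}

```text
t: 13.78
eef_pos: [0.6208, -0.1034, 0.1452]
orientation: [2.17, 2.271, 0.001]
contact_force: [-1.8, -2.1, -0.1]
gripper_width: 0.186
grip_force: 59.4
```

Call:
{"method": "drive_tool", "body": {"targets": [0,0,0,0,0,0,0,0,0,0,0,0,0,0,0,0,0,0,0,0,0,0,0,0,0,0,0,0,0,0,0,0,0,0,0,0,0,0,0,0,0,0,0,0,0,0,0,0,0,0,0,0,0,0,0,0,0,0,0,0]}}

```text
t: 14.62
eef_pos: [0.6196, -0.1035, 0.1451]
orientation: [2.17, 2.271, 0.0]
contact_force: [-2.1, -0.6, 4.5]
gripper_width: 0.187
grip_force: 59.8
```

```bash
python3 g.py
python3 - <<'E'
from h import *
a=cv2.resize(ctrl.camera("side")[130:230,205:305,::-1],(600,600),interpolation=cv2.INTER_CUBIC)
cv2.imwrite("pics/s3.png",cv2.convertScaleAbs(a,alpha=1.6))
E
```

```text
t 14.6167 eef [ 0.61960902 -0.10348123  0.14505056] in press [-0.0185 -0.1901  0.1451] yaw err deg -89.99 F [-2.1 -0.6  4.5] w 0.1867574329576392 grip 59.823684096336365 tilt [ 0. -0. -1.]
```

View pics/s3.png

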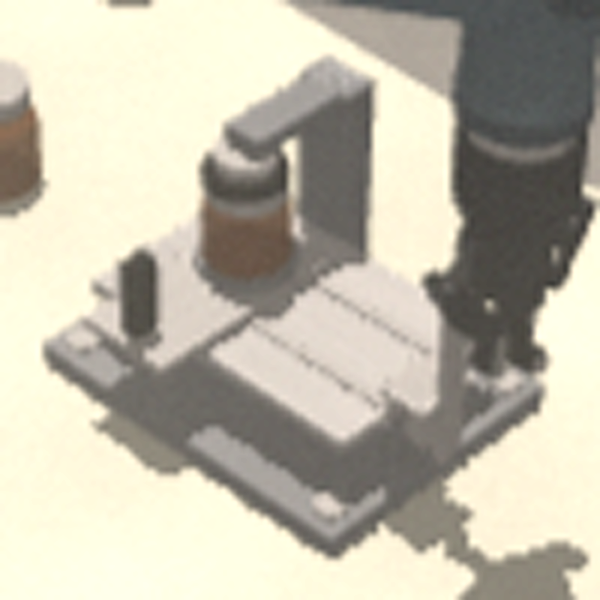

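The lid (about 245,205) is pressed into the pad. The lever arm is upright (about 450,390) and still held. The measured displacement of 108.3/91.4 mm matches 1.40 rad.

```bash
python3 -c "
from station import ctrl
print(ctrl.hand_in())"
```

```text
the job is handed in; nothing more can be done
None
```

I slid the sled until the jar was centred under the pad (travel about 0.113–0.115), then swung the lever to upright (about 1.40 rad). The job was handed in at about 15 s with the lid pressed into the pad, the lever still held and the other goods untouched; no verdict came back.

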